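# Check a pillow-block bore with a go/no-go plug gauge

### The arm

A 6-joint arm with a two-finger parallel gripper is mounted at the origin on the work surface; the furniture and walls round the work are solid. World frame = base frame: x ahead of the robot, y to its left, z up, the work surface at z = 0. Lengths are in m, angles in rad, forces in N, time in s.
With the tool pointing down it reaches from about 0.375 to 0.9 m from the base axis. Payload 3.1 kg.
Tool frame: the origin (TCP) lies at the centre of the arm's flange, where the gripper is bolted on; the fingertips stand 182 mm ahead of it and the grasp point (between the pads) lies 164 mm ahead of it; z points along the fingers, y is the line along which they close (so a half turn about z gives the same grasp; the last joint's range is limited). The gripper opens to 87 mm and grips with 3 to 60 N. Pads are 19 mm wide; open, the fingers measure 117 mm over their backs; the gripper's body (75 mm by 190 mm) begins 51 mm behind the grasp point.
Start: joints at [-1.452, 0.527, 1.433, -0, 1.181, -0.178], TCP at [0.183, -0.597, 0.405] pointing down, gripper open.
Joint ranges: [-3.08, 3.08], [-0.75, 2.2], [0.22, 2.44], [-1.43, 4.57], [0, 2.65], [-2.85, 2.85]. Speed limits (rad/s): [2.79, 2.79, 3.14, 3.14, 3.14, 3.14].

### API

Orientations are given as a unit quaternion [x, y, z, w].
In Python, from rig import * gives the robot as it stands.
- The arm moves only by the tool move_arm, never from a script. Its argument "commands" is a list that holds one entry, the list of rows, each a list of 6 numbers: the shift along the tool's x, y, z in units of 40 mm (1.0 is 40 mm), then the turn, a rotation vector about the tool's x, y, z in rad. A call has 1 to 12 rows; each row is the pose to reach, as a shift and turn from the pose commanded when the call began, along the tool's axes at that moment; what a row does not reach only later rows make up. A row lasts 1/8 s, in which the tool goes at most 62.5 mm and 10.7 degrees, less where a joint would pass 70% of its speed; a pose out of reach is approached as far as the arm can. A call with a gripper value outside its range is refused whole. "claw" is the closure, from -1 (fully open) to 1 (shut), so that 0 is half open, set as the call begins (left out, the last holds). The fingers move at their own pace and stop on an object; "squeeze" is the grip in N (left out, the last holds). Time passes only in rows, so rows that repeat a pose let the fingers close. It gives the time, the measured TCP pose, the force, the opening and the grip force at its end, in the units of the state.
- get_obs(): the state, without advancing time (a new reading comes with each control period).
- camera(name): name is "side" or "top" or "wrist"; returns a dict with "pixels" (420x560x3 uint8, blue, green, red), "range_z" (420x560 float32, m along the optical axis (not along the pixel's ray), 0 where there is no reading), "camera_matrix" (3x3 intrinsics, pixels), "extrinsics" (4x4, takes a point from world to camera coordinates). Camera axes: x right, y up, looking along -z (the intrinsics and any distortion apply to the point x, -y, -z); pixel columns grow to the right and rows downward; lengths in m; the calibration is good to about 2 mm. A picture is of the moment at which its call begins.
- hand_in(): hands the job in; it is judged then, once.
The state is a dict: "time": time; "q": joint angles; "joint_velocities": joint speeds; "joint_torque": joint torques, N m; "position": TCP position; "tool_rot": TCP orientation; "ft_force": force on the tool from outside, world axes, zero at the start; "moment": the same for the moment, N m; "grip_width": finger opening in m; "grip_force": force on a finger pad.
Only numpy, scipy, OpenCV 4.12 (cv2) and the standard library are available. Lean on these libraries where they do the work, as an engineer would, in place of code of your own. Each camera call takes 0.05 s, during which the arm holds its last target. There are 200 camera calls.

### The job

Check the bore of the blue pillow block with the double-ended plug gauge lying in the wooden rest: slide the green-banded go end gently in until its shoulder seats against the brass bush, draw it out, then put the red-banded no-go end squarely into the bush's shallow mouth recess and press it lightly and steadily for about a second so that the edge of the bore is felt to refuse it. Then lay the gauge back in both notches of the rest and let go. Never force the gauge against the block, and leave the other things on the table where they are.

Things in the scene. Friction and masses are not known exactly. Their poses are not given: they have to be found in the camera images.
- gauge: Double-ended plug gauge, 140 mm long, 0.2 to 0.33 kg. Origin mid-handle on its axis; +y runs along it to the go end; z up in the rest. Octagonal aluminium handle 26 mm across flats, y -40 to +40 mm: grip its middle across the +-x flats. A steel flange 33 mm in diameter, 5 mm thick closes each handle end (y +-40 to +-45 mm); its outer face is the shoulder of the plug there.
- go_mid (a point): Point on the gauge's axis halfway along the go plug (gauge y = +60 mm). It is at the fixture's y = 0 when the go end is home.
- go_tip (a point): End of the go plug (green band) on the axis, gauge y = +75 mm. The go plug is 20 mm in diameter, 30 mm long (y 45 to 75 mm), its nose tapering to 16 mm over the last 2 mm. It passes the bore; home, its flange lies on the bush face and its tip is flush with the opposite bush face.
- nogo_tip (a point): End of the no-go plug (red band) on the axis, gauge y = -65 mm. The no-go plug is 24 mm in diameter, 20 mm long (y -45 to -65 mm), nose chamfer 1 mm. It enters the mouth recess 4 mm and stops there, its tip at the fixture's y = +11 or -11 mm. Press it there with 3 to 12 N.
- fixture: Dark steel base plate 190 x 100 x 12 mm, fixed (place and yaw vary), with a blue pillow block bolted on. Origin: centre of its underside. Block 80 mm wide (x), 22 mm thick (y), top 108 mm above the table. Level through bore along the fixture's y, open on both sides; either side serves for either end. Rigid: force builds up within a fraction of a mm; over 25 N from the gauge is forcing.
- bore_nominal (a point): Fixture point (0, 0, 80 mm): the bore's centre if the block stood mid-slot. Its slotted feet let it stand (firmly) up to 14 mm either way along the fixture's x; not measured: find it by touch or sight. y and z are exact. Brass bush flanges, 54 mm in diameter, faces at y = +-15 mm, each with a mouth recess 27 mm in diameter, 4 mm deep; at its floor begins the 21.5 mm bore.
- rest: Wooden gauge rest, fixed (place and yaw vary): base 70 x 100 x 10 mm, two uprights 6 mm thick at y = +-31 mm with open notches 33 mm wide (x), floor 29 mm and sides 48 mm above the table. Origin: centre of the underside. The gauge lies along y, axis 42 mm above the table, handle in both notches, a flange beyond each upright (6 mm end play). Go end at +y at the start; either way round to end.
- cutters: Blue-handled side cutters, 151 mm long, a bystander.
- nut: Hexagon nut, 24 mm, a bystander.
- bolt: Rusty bolt, 75 mm long, a bystander.
- square: Steel try square, 136 x 103 mm, a bystander.
- tin: Blue tin with white lid, 70 mm in diameter, 53 mm tall, a bystander.
- magnet: Triangular red welding magnet, 90 x 68 x 15 mm, a bystander.

How it is judged:
By the outcome, as a careful person would: the job done as asked, in the order asked, and still so for the second after the job is handed in, with the robot touching nothing.
It also fails if it takes over 67 s, if anything falls off the work surface, if the arm or the gripper's body presses on something with over 40 N, if the wrist force passes 120 N, or if a joint passes its speed limit or range.

## Working session

There is one attempt and no reset: what is moved stays moved. The work goes in short steps, Python scripts to look and compute and a tool call to move; the robot and the scene stay as the last step left them, time stands still between calls to the robot, and variables do not carry over. Pictures are saved under pics/ and viewed, at most 12 in all, crops included, and the job is handed in when it is done.

Besides the shell and the picture viewer there is one more tool, called after "Emit:" by a JSON object that holds its "name" and its "arguments", one argument or row to a line. move_arm: Moves the arm, as the interface text tells. Its arguments: {"type":"object","properties":{"commands":{"type":"array","items":{"type":"array","items":{"type":"array","items":{"type":"number"}}}},"claw":{"type":"number"},"squeeze":{"type":"number"}},"required":["commands"]}

```bash
ls; mkdir -p pics; python3 - <<'E'
from rig import *
import cv2,numpy as np
o=get_obs();print(o)
for n in("top","side"):
    c=camera(n);cv2.imwrite(f"pics/{n}0.png",c["pixels"]);np.savez(f"{n}0.npz",**c);print(c["camera_matrix"],c["extrinsics"],c.keys())
E
```

```text
pics
{'time': 0.0, 'q': array([-1.45150137e+00,  5.28483586e-01,  1.43390525e+00,  2.44791993e-05,
        1.18137220e+00, -1.78482501e-01]), 'joint_velocities': array([ 0.00090965, -0.00019429,  0.00119109, -0.00146528, -0.000753  ,
       -0.00108429]), 'joint_torque': array([-5.33428356e-04, -4.40047073e+01, -1.76593727e+01,  6.33569062e-02,
        5.82197669e-02, -1.56249766e-04]), 'position': array([ 0.18337286, -0.5971388 ,  0.40375956]), 'tool_rot': array([ 9.88936644e-01,  1.48334552e-01,  4.33938584e-05, -1.08338289e-03]), 'ft_force': array([ 0.3424428 ,  0.16165447, -0.19290494]), 'moment': array([-0.06572449,  0.01202231, -0.01270696]), 'grip_force': 0.0, 'grip_width': 0.08671345825252094}
[[475.32821703   0.         283.06147389]
 [  0.         475.32821703 204.51990176]
 [  0.           0.           1.        ]] [[-2.60982760e-02 -9.99658990e-01 -8.85061270e-04 -8.48819948e-02]
 [ 9.93413101e-01 -2.60340124e-02  1.11591405e-01 -5.16508995e-01]
 [-1.11576393e-01  2.03311183e-03  9.93753780e-01 -1.10180058e+00]
 [ 0.00000000e+00  0.00000000e+00  0.00000000e+00  1.00000000e+00]] dict_keys(['pixels', 'range_z', 'camera_matrix', 'extrinsics'])
[[458.58018542   0.         277.54271843]
 [  0.         458.58018542 210.49543419]
 [  0.           0.           1.        ]] [[ 0.9321339  -0.36168306 -0.01765661 -0.49755864]
 [ 0.1636827   0.37734792  0.91149137 -0.12019745]
 [-0.32300831 -0.85252209  0.41094005 -1.16473093]
 [ 0.          0.          0.          1.        ]] dict_keys(['pixels', 'range_z', 'camera_matrix', 'extrinsics'])
```

View pics/top0.png

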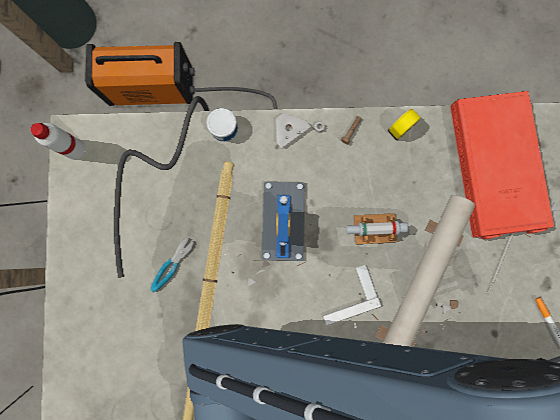

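View pics/side0.png

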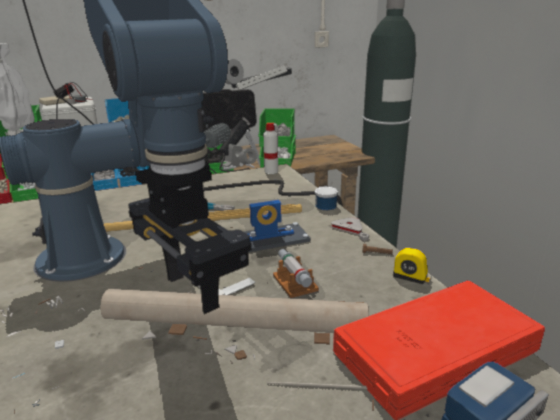

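The top view shows the fixture plate at about px (285,221), with the block along image y. The rest and gauge are at (376,229), with the green band on the left (+y, toward the fixture) and red on the right. The side view agrees: the bush faces the gauge. Next I measure with colour masks and depth.

```bash
cat > h.py <<'E'
import cv2,numpy as np
def cloud(c):
    d=c["range_z"];K=c["camera_matrix"];E=c["extrinsics"]
    v,u=np.mgrid[:d.shape[0],:d.shape[1]]
    P=np.stack([(u-K[0,2])/K[0,0]*d,-(v-K[1,2])/K[1,1]*d,-d],-1)
    W=(P-E[:3,3])@E[:3,:3]
    W[d<=0]=np.nan
    return W
def rect(p):
    (c,s,a)=cv2.minAreaRect((p[:,:2]*1000).astype(np.float32));return np.round(c,1),np.round(s,1),round(a,2)
E
python3 - <<'E'
from h import *
c=np.load("top0.npz");W=cloud(c);hsv=cv2.cvtColor(c["pixels"],cv2.COLOR_BGR2HSV)
def box(u0,u1,v0,v1):
    m=np.zeros(W.shape[:2],bool);m[v0:v1,u0:u1]=1;return m
z=W[...,2]
B=box(250,330,170,275)
print("table z",np.nanmedian(z[300:315,100:140]))
m=B&(z>.006)&(z<.02);print("plate",m.sum(),rect(W[m|(B&(z>.006))]),np.median(z[m]))
m=B&(z>.095);print("blocktop",m.sum(),rect(W[m]),np.median(z[m]),W[m].mean(0))
blue=(hsv[...,0]>100)&(hsv[...,0]<125)&(hsv[...,1]>120)
m=B&blue&(z>.02);print("blue",m.sum(),rect(W[m]),W[m].min(0),W[m].max(0))
R=box(335,425,205,255)
for lo,hi in((.006,.02),(.02,.05),(.05,.07)):
    m=R&(z>lo)&(z<hi);print(lo,m.sum(),rect(W[m]))
m=R&(z>.046);p=W[m];print("gauge",p.mean(0),np.linalg.svd((p-p.mean(0))[:,:2])[2][0] if 0 else cv2.fitLine(p[:,:2].astype(np.float32),2,0,.01,.01).ravel(),p.min(0),p.max(0))
for n,h0,h1 in(("green",40,90),("red",0,8)):
    m=R&(hsv[...,0]>=h0)&(hsv[...,0]<=h1)&(hsv[...,1]>100)&(z>.03);print(n,m.sum(),W[m].mean(0) if m.sum() else 0)
for n,u,v in (("magnet",295,130),("square",365,295),("tin",222,125),("cutters",172,265)): print(n,W[v,u])
cv2.imwrite("pics/z0.png",cv2.resize(c["pixels"][160:290,240:440],None,fx=4,fy=4,interpolation=cv2.INTER_CUBIC))
E
```

```text
table z -0.0011429291349563959
plate 2509 (array([ 477.2, -112.7]), array([155.4, 233.1]), 86.76) 0.011496735467096654
blocktop 430 (array([464.5, -98.1]), array([28.9, 79.6]), 88.55) 0.106787267849065 [ 0.46399832 -0.09727638  0.10650353]
blue 492 (array([464.1, -96.8]), array([ 27.2, 148.1]), 87.19) [ 0.38978476 -0.11312974  0.02013863] [ 0.53830209 -0.08082406  0.11198698]
0.006 562 (array([ 446. , -342.7]), array([103.3, 146. ]), 2.88)
0.02 351 (array([ 446.8, -342.3]), array([191.8,  73.6]), 76.08)
0.05 430 (array([ 446.7, -315.7]), array([ 43.8, 138.5]), 7.81)
gauge [ 0.45107673 -0.31727345  0.05199173] [ 0.01388322 -0.9999036   0.45107675 -0.31727344] [ 0.42640524 -0.38473079  0.0460069 ] [ 0.47844653 -0.24495461  0.0619241 ]
green 24 [ 0.45056348 -0.28508138  0.05283537]
red 35 [ 0.45153867 -0.35309847  0.0532515 ]
magnet [ 0.69881837 -0.13245712  0.01438768]
square [ 0.29473988 -0.28858319 -0.00122468]
tin [0.70519442 0.04164693 0.05225422]
cutters [ 0.37795956  0.17299526 -0.00202936]
```

View pics/z0.png

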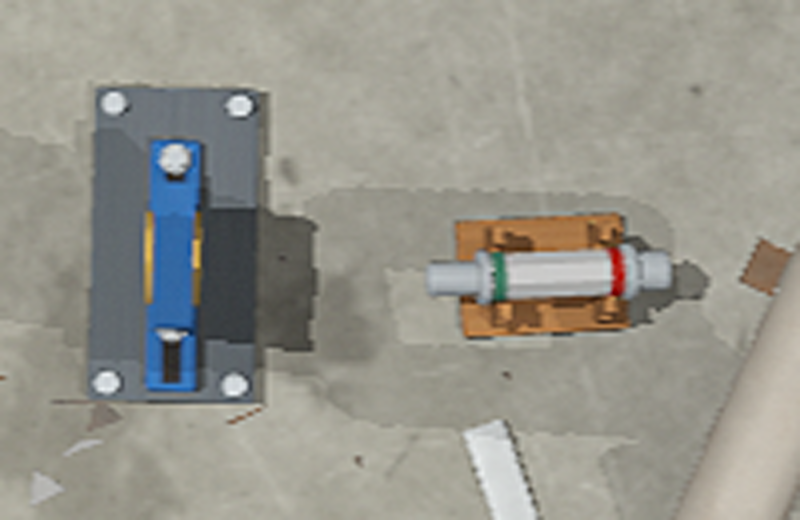

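The crop shows the fixture bolts at (114,103), (239,105), (106,382) and (233,384), so the fixture yaw is about −3°. The gauge axis runs from (430,278) to (660,268) with the long go plug at the left, so its yaw is about +1°. I'm moving above the gauge for a closer look.

Emit:
{"name": "move_arm", "arguments": {
  "commands": [
    [[8.43, -4.71, 1.85, 0, 0, -1.29], [8.43, -4.71, 1.85, 0, 0, -1.29], [8.43, -4.71, 1.85, 0, 0, -1.29], [8.43, -4.71, 1.85, 0, 0, -1.29], [8.43, -4.71, 1.85, 0, 0, -1.29], [8.43, -4.71, 1.85, 0, 0, -1.29], [8.43, -4.71, 1.85, 0, 0, -1.29], [8.43, -4.71, 1.85, 0, 0, -1.29], [8.43, -4.71, 1.85, 0, 0, -1.29], [8.43, -4.71, 1.85, 0, 0, -1.29]]
  ],
  "claw": -1
}}

```text
time: 1.35
position: [0.4498, -0.3196, 0.331]
tool_rot: [0.702, 0.712, -0.0, 0.0]
ft_force: [0.1, 0.0, -0.3]
grip_width: 0.0871
grip_force: 0.0
```

```bash
cat >> h.py <<'E'
from scipy.spatial.transform import Rotation as R
def plan(o,p,yaw):
    "shift (units) and turn from the pose o to TCP p, tool down, tool x at yaw (deg)"
    A=R.from_quat(o["tool_rot"]);T=R.from_euler("z",yaw,degrees=True)*R.from_euler("x",180,degrees=True)
    return np.round(np.r_[A.inv().apply(np.array(p)-o["position"])/.04,(A.inv()*T).as_rotvec()],4)
def state(o):
    A=R.from_quat(o["tool_rot"]).as_matrix()
    print("t%.2f"%o["time"],"pos",np.round(o["position"]*1000,2),"yaw %.2f"%np.degrees(np.arctan2(A[1,0],A[0,0])),"z",np.round(A[:,2],4),"F",np.round(o["ft_force"],1),"M",np.round(o["moment"],2),"w %.1f g %.1f"%(o["grip_width"]*1000,o["grip_force"]))
E
python3 - <<'E'
from rig import *
from h import *
state(get_obs());c=camera("wrist");np.savez("w1.npz",**c);cv2.imwrite("pics/w1.png",c["pixels"]);print(c["extrinsics"],c["camera_matrix"])
c=camera("top");np.savez("t1.npz",**c)
E
```

```text
t1.35 pos [ 449.8  -319.58  330.98] yaw 90.79 z [ 2.e-04 -5.e-04 -1.e+00] F [ 0.1  0.  -0.3] M [-0.07 -0.08  0.01] w 87.1 g 0.0
[[ 9.99892320e-01  1.46427112e-02  9.68885286e-04 -4.44691178e-01]
 [-1.37713256e-02  9.59097406e-01 -2.82741077e-01  3.25857300e-01]
 [-5.06935130e-03  2.82697288e-01  9.59195780e-01 -2.27838795e-01]
 [ 0.00000000e+00  0.00000000e+00  0.00000000e+00  1.00000000e+00]] [[322.14770447   0.         275.00249   ]
 [  0.         322.14770447 205.0037167 ]
 [  0.           0.           1.        ]]
```

View pics/w1.png

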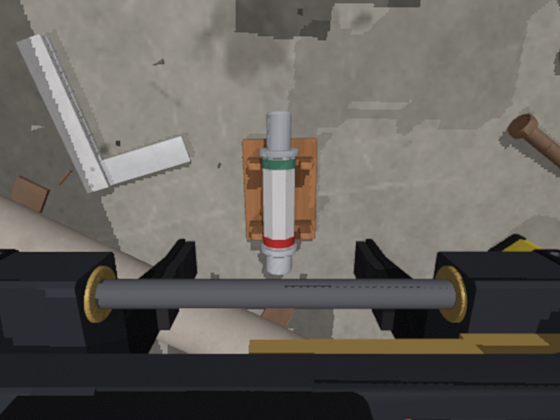

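The wrist view shows the gauge between the fingers. The go plug is at the top (278,125), the green band at (278,163) and the red band at (278,242). I'll measure its axis from this close depth, and the rest too.

```bash
python3 - <<'E'
from h import *
c=np.load("w1.npz");W=cloud(c);z=W[...,2];hsv=cv2.cvtColor(c["pixels"],cv2.COLOR_BGR2HSV)
B=np.zeros(z.shape,bool);B[105:275,235:325]=1
m=B&(z>.044)&(z<.07);p=W[m]
# cross-section mid per y slice
ys=np.arange(-.395,-.235,.005);L=[]
for y in ys:
    s=p[abs(p[:,1]-y)<.0025]
    if len(s)>8: L.append((y,s[:,0].min(),s[:,0].max(),s[:,2].max()))
L=np.array(L);print(np.round(L*1000,1))
for n,h0,h1 in(("green",40,90),("red",0,8)):
    q=B&(hsv[...,0]>=h0)&(hsv[...,0]<=h1)&(hsv[...,1]>130)&(z>.046);print(n,q.sum(),W[q].mean(0),W[q].min(0),W[q].max(0))
q=B&(z>.006)&(z<.014);print("restbase",rect(W[q]),np.median(z[q]))
t=np.load("t1.npz");W=cloud(t);z=W[...,2];B=np.zeros(z.shape,bool);B[170:275,250:330]=1
m=B&(z>.1);p=W[m]
print("top face",m.sum(),rect(p),p.mean(0),cv2.fitLine(p[:,:2].astype(np.float32),2,0,.01,.01).ravel())
hsv=cv2.cvtColor(t["pixels"],cv2.COLOR_BGR2HSV)
brass=B&(hsv[...,0]>12)&(hsv[...,0]<32)&(hsv[...,1]>120)&(z>.05)
n,l,s,ce=cv2.connectedComponentsWithStats(brass.astype(np.uint8))
for i in range(1,n): q=W[l==i];print("brass",s[i],np.round(q.mean(0),4),np.round(q.min(0),4),np.round(q.max(0),4))
w=B&(hsv[...,1]<40)&(hsv[...,2]>170)&(z>.01)
n,l,s,ce=cv2.connectedComponentsWithStats(w.astype(np.uint8))
for i in range(1,n): q=W[l==i];print("bolt",s[i,4],np.round(q.mean(0),4))
E
```

```text
[[-380.   443.   464.9   55.7]
 [-375.   442.   464.8   55.1]
 [-370.   442.9  464.6   55.6]
 [-365.   440.3  464.4   56.7]
 [-360.   437.4  469.7   59.7]
 [-355.   440.2  468.7   57.8]
 [-350.   429.7  481.4   58.1]
 [-345.   429.5  481.3   57.1]
 [-340.   440.1  465.4   56.4]
 [-335.   440.1  465.3   56.9]
 [-330.   440.   465.8   56.7]
 [-325.   440.   465.8   56.7]
 [-320.   440.   465.6   56.9]
 [-315.   439.9  465.5   57.2]
 [-310.   439.9  465.3   56.6]
 [-305.   439.9  465.2   56.7]
 [-300.   439.9  465.    58.4]
 [-295.   439.9  464.9   56.7]
 [-290.   427.5  479.4   56.6]
 [-285.   427.4  479.5   58. ]
 [-280.   438.1  478.7   57.4]
 [-275.   436.5  467.7   60.1]
 [-270.   442.1  466.6   55.3]
 [-265.   442.   460.7   53.3]
 [-260.   442.   460.7   53.6]
 [-255.   442.   460.5   53.3]
 [-250.   441.9  461.2   53.7]
 [-245.   441.9  460.2   53.1]]<stdin>:12: RuntimeWarning: Mean of empty slice.
  ret = um.true_divide(
Traceback (most recent call last):
ValueError: zero-size array to reduction operation minimum which has no identity
```

```bash
python3 - <<'E'
from rig import *
from h import *
print(plan(get_obs(),[.4528,-.318,.206],91.2))
t=np.load("t1.npz");W=cloud(t);z=W[...,2];B=np.zeros(z.shape,bool);B[170:275,250:330]=1
m=B&(z>.1);p=W[m]
print("top face",m.sum(),rect(p),p.mean(0),cv2.fitLine(p[:,:2].astype(np.float32),2,0,.01,.01).ravel())
hsv=cv2.cvtColor(t["pixels"],cv2.COLOR_BGR2HSV)
brass=B&(hsv[...,0]>12)&(hsv[...,0]<32)&(hsv[...,1]>120)&(z>.05)
n,l,s,ce=cv2.connectedComponentsWithStats(brass.astype(np.uint8))
for i in range(1,n): q=W[l==i];print("brass",s[i],np.round(q.mean(0),4),np.round(q.min(0),4),np.round(q.max(0),4))
w=B&(hsv[...,1]<40)&(hsv[...,2]>170)&(z>.01)
n,l,s,ce=cv2.connectedComponentsWithStats(w.astype(np.uint8))
for i in range(1,n): q=W[l==i];print("bolt",s[i,4],np.round(q.mean(0),4))
E
```

```text
[ 3.5200e-02  7.3600e-02  3.1245e+00  3.0000e-04  4.0000e-04 -6.6000e-03]
top face 3080 (array([439.3, -97.1]), array([131. ,  52.5]), 2.25) [ 0.40176908 -0.09129903  0.73938487] [ 0.9999307   0.0117755   0.40176907 -0.09129903]
brass [276 213   2  14  15] [ 0.4689 -0.0844  0.1478] [ 0.4126 -0.0909  0.0917] [ 0.4883 -0.0836  0.7849]
brass [289 213   1  23  23] [ 0.4623 -0.1102  0.1011] [ 0.4384 -0.1111  0.0891] [ 0.4878 -0.1097  0.1071]
bolt 25 [ 0.5633 -0.0629  0.0157]
bolt 27 [ 0.5596 -0.139   0.0153]
bolt 42 [ 0.5273 -0.099   0.026 ]
bolt 3 [ 0.4693 -0.0861  0.1041]
bolt 1 [ 0.4628 -0.0859  0.1017]
bolt 8 [ 0.3846 -0.1175  0.7851]
```

Emit:
{"name": "move_arm", "arguments": {
  "commands": [
    [[0.035, 0.074, 1.5, 0, 0, -0.0066], [0.035, 0.074, 2.6, 0, 0, -0.0066], [0.035, 0.074, 3.12, 0, 0, -0.0066], [0.035, 0.074, 3.12, 0, 0, -0.0066]]
  ],
  "claw": -0.3
}}

```text
time: 1.95
position: [0.4526, -0.3172, 0.2044]
tool_rot: [0.699, 0.715, 0.0, -0.002]
ft_force: [-0.3, -0.2, 0.4]
grip_width: 0.0589
grip_force: 0.0
```

Emit:
{"name": "move_arm", "arguments": {
  "commands": [
    [[0, 0, 0, 0, 0, 0], [0, 0, 0, 0, 0, 0], [0, 0, 0, 0, 0, 0], [0, 0, 0, 0, 0, 0]]
  ],
  "claw": 1,
  "squeeze": 40
}}

```text
time: 2.45
position: [0.4535, -0.317, 0.2066]
tool_rot: [0.699, 0.715, -0.0, 0.0]
ft_force: [0.5, 0.5, 2.8]
grip_width: 0.0259
grip_force: 40.0
```

```bash
python3 - <<'E'
from rig import *
from h import *
state(get_obs())
t=np.load("top0.npz");W=cloud(t);z=W[...,2];B=np.zeros(z.shape,bool);B[170:275,250:330]=1
hsv=cv2.cvtColor(t["pixels"],cv2.COLOR_BGR2HSV)
brass=B&(hsv[...,0]>12)&(hsv[...,0]<32)&(hsv[...,1]>120)&(z>.05)
n,l,s,ce=cv2.connectedComponentsWithStats(brass.astype(np.uint8))
for i in range(1,n): q=W[l==i];print("brass",s[i],np.round(np.median(q,0),4),np.round(q.min(0),4),np.round(q.max(0),4))
w=B&(hsv[...,1]<40)&(hsv[...,2]>170)&(z>.01)
n,l,s,ce=cv2.connectedComponentsWithStats(w.astype(np.uint8))
for i in range(1,n): q=W[l==i];print("bolt",s[i,4],np.round(q.mean(0),4))
p=W[B&(z>.1)];
for x in np.arange(.42,.511,.01):
    q=p[abs(p[:,0]-x)<.005]
    if len(q): print(round(x,3),len(q),q[:,1].min().round(4),q[:,1].max().round(4),q[:,2].max().round(4))
E
```

```text
t2.45 pos [ 453.48 -317.04  206.64] yaw 91.36 z [ 5.e-04 -8.e-04 -1.e+00] F [0.5 0.5 2.8] M [ 0.07 -0.02 -0.  ] w 25.9 g 40.0
brass [277 213   1  23  23] [ 0.4627 -0.0837  0.1021] [ 0.4394 -0.0842  0.0853] [ 0.4881 -0.0829  0.1074]
brass [289 213   1  23  23] [ 0.462  -0.1102  0.1026] [ 0.4385 -0.111   0.0878] [ 0.4875 -0.1097  0.1084]
bolt 23 [ 0.5636 -0.0632  0.0158]
bolt 26 [ 0.5595 -0.1393  0.0161]
bolt 36 [ 0.5275 -0.0988  0.0268]
bolt 8 [ 0.4219 -0.0934  0.0246]
bolt 26 [ 0.3958 -0.0553  0.0165]
bolt 24 [ 0.3915 -0.131   0.0158]
0.42 8 -0.1047 -0.0872 0.1103
0.43 42 -0.105 -0.085 0.1118
0.44 51 -0.1098 -0.0853 0.1118
0.45 47 -0.1099 -0.0834 0.1118
0.46 66 -0.1125 -0.0835 0.1114
0.47 56 -0.1127 -0.0838 0.1116
0.48 61 -0.1129 -0.084 0.1119
0.49 41 -0.1088 -0.0887 0.1107
0.5 43 -0.109 -0.089 0.112
```

Gripped (opening 25.9 mm). The bolts give fixture centre (477.6, −97.2) and yaw −2.8°. The brass edges put the bore at x≈463.5, an offset of about −14 mm, which is just at the limit. Next: lift, then go to the pre-insertion pose.

Emit:
{"name": "move_arm", "arguments": {
  "commands": [
    [[0, 0, -0.8, 0, 0, 0], [0, 0, -1.5, 0, 0, 0], [0.9, 0.1, -1.6, 0, 0, 0.03], [1.8, 0.17, -1.4, 0, 0, 0.0726], [2.64, 0.17, -0.95, 0, 0, 0.0726], [2.64, 0.17, -0.95, 0, 0, 0.0726], [2.64, 0.17, -0.95, 0, 0, 0.0726]]
  ]
}}

```text
time: 3.32
position: [0.4582, -0.2116, 0.2441]
tool_rot: [0.724, 0.69, 0.0, 0.001]
ft_force: [0.0, 0.1, -1.4]
grip_width: 0.0256
grip_force: 40.0
```

```bash
python3 - <<'E'
from rig import *
from h import *
state(get_obs());c=camera("wrist");np.savez("w2.npz",**c);cv2.imwrite("pics/w2.png",c["pixels"]);state(get_obs())
E
```

```text
t3.33 pos [ 458.19 -211.57  244.07] yaw 87.23 z [ 0.001 -0.001 -1.   ] F [ 0.   0.1 -1.4] M [-0.06 -0.08 -0.03] w 25.6 g 40.0
t3.38 pos [ 458.31 -212.13  244.25] yaw 87.18 z [ 0.0016 -0.0014 -1.    ] F [-0.5 -0.6 -2.5] M [-0.02 -0.08  0.04] w 25.7 g 40.0
```

View pics/w2.png

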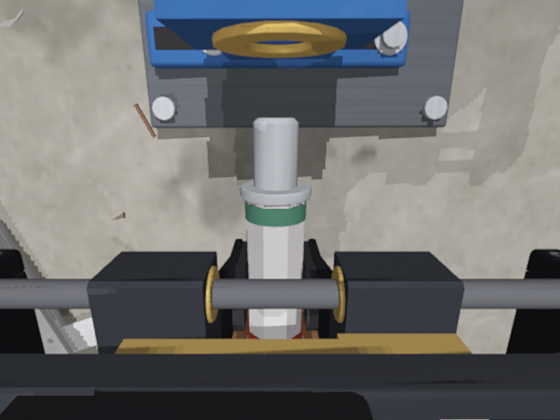

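The wrist view shows the plug tip at about (276,122), the brass flange spanning u 212–346 at row ~40 (widest at axis height), and the plate edge level at row 126. I'll cast these rays onto the z = 80 mm plane to compare them.

```bash
cat >> h.py <<'E'
def ray(c,u,v,z):
    K=c["camera_matrix"];E=c["extrinsics"];A=E[:3,:3].T;o=-A@E[:3,3]
    d=A@np.array([(u-K[0,2])/K[0,0],-(v-K[1,2])/K[1,1],-1.]);return o+d*(z-o[2])/d[2]
E
python3 - <<'E'
from h import *
c=np.load("w2.npz");im=c["pixels"];hsv=cv2.cvtColor(im,cv2.COLOR_BGR2HSV).astype(int)
br=(hsv[...,0]>12)&(hsv[...,0]<32)&(hsv[...,1]>110);br[75:]=0
for v in range(20,60,3):
    u=np.flatnonzero(br[v]); 
    if len(u): print("b",v,u.min(),u.max(),(ray(c,u.min()-.5,v,.08)[:2]*1e3).round(1),(ray(c,u.max()+.5,v,.08)[:2]*1e3).round(1))
cn=max(cv2.findContours(br.astype(np.uint8),0,1)[0],key=cv2.contourArea);print(cv2.fitEllipse(cn))
g=cv2.cvtColor(im,cv2.COLOR_BGR2GRAY).astype(int)
for v in range(128,182,8):
    d=np.diff(g[v,235:320]);print("p",v,235+np.argsort(-abs(d))[:4],np.sort(-abs(d))[:4])
W=cloud(c);B=np.zeros(br.shape,bool);B[115:185,245:310]=1
m=B&(W[...,2]>.082);p=W[m]
for y in np.arange(-.175,-.13,.005):
    s=p[abs(p[:,1]-y)<.0025]
    if len(s): print("g",round(y,3),np.round([s[:,0].min()*1e3,s[:,0].max()*1e3,s[:,0].mean()*1e3,s[:,2].max()*1e3],1))
q=W[br];print("brass cloud",q.min(0),q.max(0),np.median(q,0))
print(cv2.fitLine(p[:,:2].astype(np.float32),2,0,.01,.01).ravel())
# plate front edge
print((ray(c,160,126.5,.012)*1e3).round(1),(ray(c,445,126.5,.012)*1e3).round(1))
for v in range(60,70): print(v,im[v,170:400:60].tolist())
E
```

```text
b 23 245 315 [450.8 -99.9] [ 479.2 -101.2]
b 26 231 328 [ 445.2 -100.7] [ 484.4 -102.5]
b 29 221 338 [ 441.1 -101.5] [ 488.4 -103.8]
b 32 216 342 [ 438.9 -102.5] [ 490.  -104.9]
b 35 213 345 [ 437.6 -103.6] [ 491.3 -106.1]
b 38 213 345 [ 437.5 -104.7] [ 491.3 -107.2]
b 41 213 345 [ 437.4 -105.7] [ 491.3 -108.3]
b 44 213 344 [ 437.3 -106.8] [ 490.9 -109.4]
b 47 215 341 [ 438. -108.] [ 489.7 -110.4]
b 50 221 334 [ 440.3 -109.2] [ 486.8 -111.4]
b 53 232 323 [ 444.7 -110.6] [ 482.4 -112.3]
b 56 254 299 [ 453.6 -112.1] [ 472.5 -113. ]
((278.65557861328125, 38.797855377197266), (35.53899002075195, 137.8988037109375), 89.66654205322266)
p 128 [297 253 298 296] [-27 -21 -19 -18]
p 136 [297 296 253 254] [-24 -21 -19 -16]
p 144 [296 297 253 254] [-23 -23 -21 -20]
p 152 [296 253 297 254] [-26 -22 -20 -19]
p 160 [296 254 253 297] [-26 -24 -23 -16]
p 168 [254 296 253 295] [-26 -25 -19 -16]
p 176 [254 253 236 296] [-26 -23 -21 -21]
g -0.165 [450.9 469.9 461.   90.7]
g -0.16 [450.8 470.1 460.4  91.2]
g -0.155 [451.5 470.2 460.8  91. ]
g -0.15 [451.3 470.3 461.   91.1]
g -0.145 [451.7 470.9 461.2  91.4]
g -0.14 [452.  471.  461.4  90.7]
g -0.135 [453.6 465.4 458.8  89.3]
brass cloud [nan nan nan] [nan nan nan] [nan nan nan]
[ 0.05331403  0.9985778   0.46096745 -0.15060529]
[ 387.5 -140.4   12. ] [ 569.9 -149.1   12. ]
60 [[179, 116, 68], [101, 62, 35], [128, 79, 45], [166, 105, 59]]
61 [[178, 115, 66], [100, 61, 34], [126, 77, 44], [161, 103, 59]]
62 [[167, 107, 60], [98, 60, 35], [123, 76, 43], [150, 94, 51]]
63 [[151, 96, 54], [95, 58, 34], [120, 74, 42], [139, 87, 49]]
64 [[135, 85, 48], [91, 54, 31], [117, 72, 41], [126, 78, 44]]
65 [[118, 73, 42], [85, 52, 30], [110, 67, 39], [108, 65, 36]]
66 [[104, 63, 35], [79, 48, 27], [100, 60, 33], [88, 53, 30]]
67 [[93, 56, 32], [75, 48, 30], [89, 57, 36], [73, 48, 32]]
68 [[84, 63, 52], [69, 55, 47], [77, 62, 54], [67, 55, 50]]
69 [[79, 74, 70], [63, 59, 57], [69, 65, 64], [64, 61, 60]]
```

Plug line u≈275.4, bush centre u≈278.7. That means shifting +1.25 mm along tool y and raising 0.5 mm. The yaw matches, with the plug axis direction at 0.053 against 0.049.

Emit:
{"name": "move_arm", "arguments": {
  "commands": [
    [[0.1, 0.031, -0.0125, 0, 0, 0], [0.3, 0.031, -0.0125, 0, 0, 0], [0.5, 0.031, -0.0125, 0, 0, 0], [0.5, 0.031, -0.0125, 0, 0, 0], [0.5, 0.031, -0.0125, 0, 0, 0]]
  ]
}}

```text
time: 4.0
position: [0.4601, -0.1912, 0.2445]
tool_rot: [0.724, 0.69, -0.0, 0.0]
ft_force: [-0.2, 0.4, -1.0]
grip_width: 0.025
grip_force: 40.0
```

```bash
python3 - <<'E'
from rig import *
from h import *
state(get_obs());c=camera("wrist");np.savez("w3.npz",**c);cv2.imwrite("pics/w3.png",c["pixels"]);c2=camera("side");cv2.imwrite("pics/s3.png",cv2.resize(c2["pixels"][170:310,200:360],None,fx=4,fy=4,interpolation=2));state(get_obs())
E
```

```text
t4.00 pos [ 460.05 -191.24  244.5 ] yaw 87.22 z [ 2.e-04 -2.e-04 -1.e+00] F [-0.2  0.4 -1. ] M [-0.03 -0.14  0.05] w 25.0 g 40.0
t4.10 pos [ 460.06 -191.48  244.49] yaw 87.19 z [ 3.e-04 -3.e-04 -1.e+00] F [ 0.4 -0.3 -2.6] M [-0.03 -0.07 -0.  ] w 25.7 g 40.0
```

View pics/w3.png

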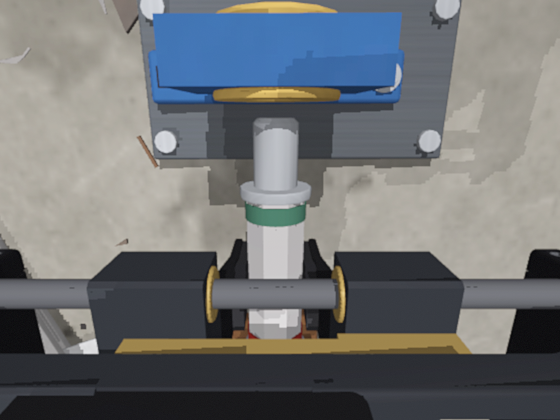

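The plug is now just short of the bush, with plug centre at about u 275 and brass at 213–340. I'm checking the remaining offset numerically.

```bash
python3 - <<'E'
from h import *
c=np.load("w3.npz");im=c["pixels"];hsv=cv2.cvtColor(im,cv2.COLOR_BGR2HSV).astype(int)
br=(hsv[...,0]>12)&(hsv[...,0]<32)&(hsv[...,1]>110);br[115:]=0
for v in range(86,104,2):
    u=np.flatnonzero(br[v]); 
    if len(u): print("b",v,u.min(),u.max(),(u.min()+u.max())/2,(ray(c,u.min()-.5,v,.08)[:2]*1e3).round(1),(ray(c,u.max()+.5,v,.08)[:2]*1e3).round(1))
g=cv2.cvtColor(im,cv2.COLOR_BGR2GRAY).astype(float);g=cv2.GaussianBlur(g,(3,5),0)
for v in range(128,182,8):
    d=abs(np.diff(g[v]));l=d[246:262];r=d[288:304];
    ul=246.5+(l**2@np.arange(16))/(l**2).sum();ur=288.5+(r**2@np.arange(16))/(r**2).sum();print("p",v,ul,ur,(ul+ur)/2,(ray(c,(ul+ur)/2,v,.08)[:2]*1e3).round(2))
E
```

```text
b 88 230 327 278.5 [ 444.4 -103.5] [ 485.8 -105.4]
b 90 216 338 277.0 [ 438.4 -104. ] [ 490.5 -106.5]
b 92 214 339 276.5 [ 437.5 -104.7] [ 490.9 -107.3]
b 94 214 339 276.5 [ 437.4 -105.5] [ 490.9 -108.1]
b 96 214 338 276.0 [ 437.3 -106.3] [ 490.5 -108.9]
b 98 215 338 276.5 [ 437.7 -107.2] [ 490.5 -109.7]
b 100 220 328 274.0 [ 439.7 -108.1] [ 486.2 -110.3]
p 128 254.51719102571494 296.90056045919425 275.7088757424546 [ 463.16 -120.86]
p 136 254.03414347633029 297.38837828416973 275.71126088025 [ 463.   -124.29]
p 144 253.83432107677123 297.13259790557373 275.4834594911725 [ 462.74 -127.76]
p 152 253.87131511976517 296.8714292795932 275.3713721996792 [ 462.52 -131.28]
p 160 254.5169128594951 296.0426864042823 275.2797996318887 [ 462.31 -134.85]
p 168 254.69109293892407 295.55812905460715 275.1246109967656 [ 462.07 -138.47]
p 176 254.63209390749566 295.2685750929209 274.95033450020827 [ 461.82 -142.14]
```

View pics/s3.png

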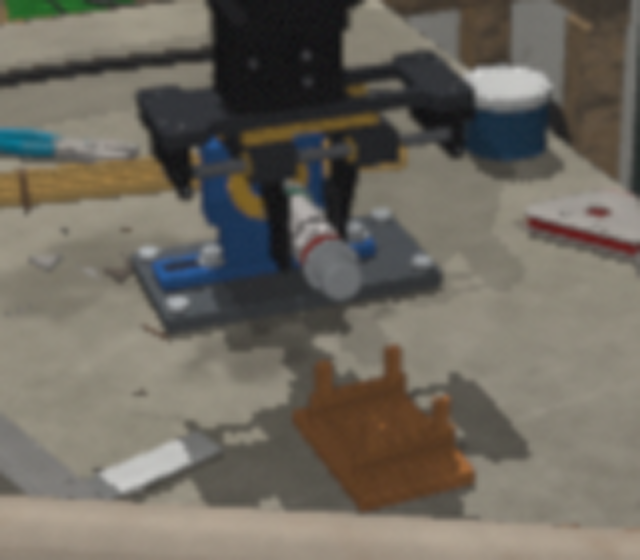

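Emit:
{"name": "move_arm", "arguments": {
  "commands": [
    [[0.03, 0.01, 0, 0, 0, 0], [0.07, 0.01, 0, 0, 0, 0], [0.11, 0.01, 0, 0, 0, 0], [0.15, 0.01, 0, 0, 0, 0], [0.19, 0.01, 0, 0, 0, 0], [0.23, 0.01, 0, 0, 0, 0]]
  ]
}}

```text
time: 4.85
position: [0.4608, -0.182, 0.2445]
tool_rot: [0.724, 0.69, 0.0, 0.0]
ft_force: [0.2, 0.2, -2.5]
grip_width: 0.0254
grip_force: 40.0
```

Emit:
{"name": "move_arm", "arguments": {
  "commands": [
    [[0.03, 0, 0, 0, 0, 0], [0.06, 0, 0, 0, 0, 0], [0.09, 0, 0, 0, 0, 0], [0.12, 0, 0, 0, 0, 0]]
  ]
}}

```text
time: 5.35
position: [0.4611, -0.1773, 0.2445]
tool_rot: [0.724, 0.69, 0.0, 0.0]
ft_force: [-0.7, -0.1, -1.9]
grip_width: 0.0252
grip_force: 40.0
```

Emit:
{"name": "move_arm", "arguments": {
  "commands": [
    [[0.03, 0, 0, 0, 0, 0], [0.06, 0, 0, 0, 0, 0], [0.09, 0, 0, 0, 0, 0]]
  ]
}}

```text
time: 5.72
position: [0.4612, -0.1737, 0.2445]
tool_rot: [0.724, 0.69, 0.0, 0.0]
ft_force: [-0.7, -0.1, -1.9]
grip_width: 0.0257
grip_force: 40.0
```

Emit:
{"name": "move_arm", "arguments": {
  "commands": [
    [[0.04, 0, 0, 0, 0, 0], [0.08, 0, 0, 0, 0, 0], [0.12, 0, 0, 0, 0, 0], [0.16, 0, 0, 0, 0, 0]]
  ]
}}

```text
time: 6.22
position: [0.4615, -0.1673, 0.2445]
tool_rot: [0.724, 0.69, 0.0, 0.0]
ft_force: [-0.1, -0.4, -2.2]
grip_width: 0.0256
grip_force: 40.0
```

Emit:
{"name": "move_arm", "arguments": {
  "commands": [
    [[0.04, 0, 0, 0, 0, 0], [0.08, 0, 0, 0, 0, 0], [0.12, 0, 0, 0, 0, 0]]
  ]
}}

```text
time: 6.6
position: [0.4618, -0.1624, 0.2445]
tool_rot: [0.724, 0.69, 0.0, -0.0]
ft_force: [0.6, -0.3, -2.2]
grip_width: 0.0255
grip_force: 40.0
```

```bash
python3 - <<'E'
from rig import *
from h import *
state(get_obs());c=camera("wrist");cv2.imwrite("pics/w4.png",c["pixels"]);np.savez("w4.npz",**c);state(get_obs())
E
```

```text
t6.60 pos [ 461.77 -162.45  244.46] yaw 87.19 z [ 0.  0. -1.] F [ 0.6 -0.3 -2.2] M [-0.04 -0.11  0.02] w 25.5 g 40.0
t6.65 pos [ 461.71 -162.28  244.44] yaw 87.20 z [-2.e-04  2.e-04 -1.e+00] F [ 0.1  1.  -2.4] M [-0.   -0.1   0.03] w 25.2 g 40.0
```

View pics/w4.png

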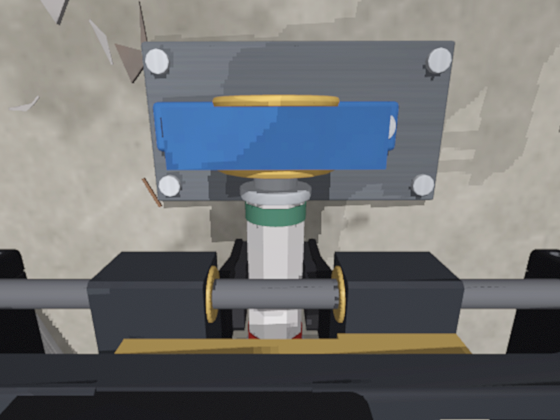

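The go plug is inside the bore with no lateral force, and the flange at (275,190) is a few mm short of the brass at (275,175). I'm feeling for the shoulder.

Emit:
{"name": "move_arm", "arguments": {
  "commands": [
    [[0.02, 0, 0, 0, 0, 0], [0.04, 0, 0, 0, 0, 0], [0.06, 0, 0, 0, 0, 0], [0.08, 0, 0, 0, 0, 0]]
  ]
}}

```text
time: 7.15
position: [0.4619, -0.1593, 0.2444]
tool_rot: [0.724, 0.69, -0.0, -0.0]
ft_force: [-0.6, 0.9, -2.4]
grip_width: 0.0257
grip_force: 40.0
```

Emit:
{"name": "move_arm", "arguments": {
  "commands": [
    [[0.0125, 0, 0, 0, 0, 0], [0.025, 0, 0, 0, 0, 0]]
  ]
}}

```text
time: 7.4
position: [0.462, -0.1584, 0.2445]
tool_rot: [0.724, 0.69, 0.0, 0.0]
ft_force: [-0.6, 0.2, -1.9]
grip_width: 0.0252
grip_force: 40.0
```

Emit:
{"name": "move_arm", "arguments": {
  "commands": [
    [[0.0125, 0, 0, 0, 0, 0], [0.025, 0, 0, 0, 0, 0]]
  ]
}}

```text
time: 7.65
position: [0.462, -0.1574, 0.2445]
tool_rot: [0.724, 0.69, 0.0, 0.0]
ft_force: [-0.7, -0.5, -1.4]
grip_width: 0.0255
grip_force: 40.0
```

Emit:
{"name": "move_arm", "arguments": {
  "commands": [
    [[0.0125, 0, 0, 0, 0, 0], [0.0125, 0, 0, 0, 0, 0]]
  ]
}}

```text
time: 7.9
position: [0.462, -0.1568, 0.2444]
tool_rot: [0.724, 0.69, -0.0, -0.0]
ft_force: [0.2, 0.8, -1.8]
grip_width: 0.0254
grip_force: 40.0
```

Emit:
{"name": "move_arm", "arguments": {
  "commands": [
    [[0.0125, 0, 0, 0, 0, 0], [0.0125, 0, 0, 0, 0, 0]]
  ]
}}

```text
time: 8.15
position: [0.4621, -0.1563, 0.2445]
tool_rot: [0.724, 0.69, 0.0, -0.0]
ft_force: [-0.7, 0.1, -2.6]
grip_width: 0.0255
grip_force: 40.0
```

Emit:
{"name": "move_arm", "arguments": {
  "commands": [
    [[0.0125, 0, 0, 0, 0, 0], [0.0125, 0, 0, 0, 0, 0]]
  ]
}}

```text
time: 8.4
position: [0.4621, -0.1558, 0.2444]
tool_rot: [0.724, 0.69, -0.0, -0.0]
ft_force: [0.5, 0.3, -1.8]
grip_width: 0.0253
grip_force: 40.0
```

Emit:
{"name": "move_arm", "arguments": {
  "commands": [
    [[0.0125, 0, 0, 0, 0, 0], [0.0125, 0, 0, 0, 0, 0]]
  ]
}}

```text
time: 8.65
position: [0.4621, -0.1553, 0.2444]
tool_rot: [0.724, 0.69, -0.0, -0.0]
ft_force: [0.3, 1.2, -2.9]
grip_width: 0.0254
grip_force: 40.0
```

Emit:
{"name": "move_arm", "arguments": {
  "commands": [
    [[0.0125, 0, 0, 0, 0, 0], [0.0125, 0, 0, 0, 0, 0]]
  ]
}}

```text
time: 8.9
position: [0.4621, -0.1548, 0.2444]
tool_rot: [0.724, 0.69, 0.0, -0.0]
ft_force: [-0.0, -0.4, -2.2]
grip_width: 0.0257
grip_force: 40.0
```

Emit:
{"name": "move_arm", "arguments": {
  "commands": [
    [[0.0125, 0, 0, 0, 0, 0], [0.0125, 0, 0, 0, 0, 0]]
  ]
}}

```text
time: 9.15
position: [0.4622, -0.1544, 0.2445]
tool_rot: [0.724, 0.69, 0.0, 0.0]
ft_force: [-0.4, -0.1, -1.9]
grip_width: 0.0258
grip_force: 40.0
```

Emit:
{"name": "move_arm", "arguments": {
  "commands": [
    [[0.01, 0, 0, 0, 0, 0], [0.01, 0, 0, 0, 0, 0]]
  ]
}}

```text
time: 9.4
position: [0.4622, -0.1542, 0.2445]
tool_rot: [0.724, 0.69, -0.0, 0.0]
ft_force: [-0.7, -1.1, -0.8]
grip_width: 0.0255
grip_force: 40.0
```

Emit:
{"name": "move_arm", "arguments": {
  "commands": [
    [[0.01, 0, 0, 0, 0, 0], [0.01, 0, 0, 0, 0, 0]]
  ]
}}

```text
time: 9.65
position: [0.4623, -0.154, 0.2445]
tool_rot: [0.724, 0.69, -0.0, 0.001]
ft_force: [-1.4, -4.4, -2.0]
grip_width: 0.0253
grip_force: 40.0
```

```bash
python3 - <<'E'
from rig import *
from h import *
state(get_obs());c=camera("wrist");cv2.imwrite("pics/w5.png",cv2.resize(c["pixels"][140:230,205:345],None,fx=5,fy=5,interpolation=2));np.savez("w5.npz",**c);state(get_obs())
E
```

```text
t9.65 pos [ 462.3  -154.03  244.53] yaw 87.23 z [ 4.0e-04 -1.1e-03 -1.0e+00] F [-1.4 -4.4 -2. ] M [-0.8   0.15  0.16] w 25.3 g 40.0
t9.70 pos [ 462.29 -154.02  244.52] yaw 87.23 z [ 4.e-04 -1.e-03 -1.e+00] F [-2.3 -4.8 -2.9] M [-0.85  0.22  0.11] w 25.6 g 40.0
```

View pics/w5.png

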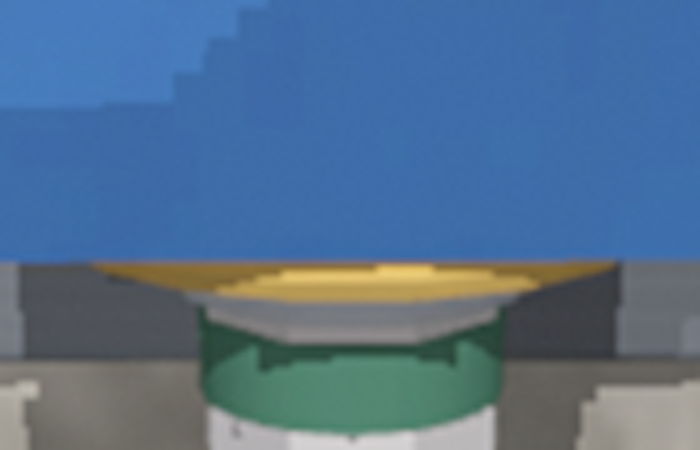

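The flange lies on the brass at about 4.8 N, so the go end is home with the TCP at y = −154.0. I'm drawing it out along the axis.

Emit:
{"name": "move_arm", "arguments": {
  "commands": [
    [[-0.01, 0, 0, 0, 0, 0], [-0.05, 0, 0, 0, 0, 0], [-0.15, 0, 0, 0, 0, 0], [-0.3, 0, 0, 0, 0, 0], [-0.5, 0, 0, 0, 0, 0], [-0.7, 0, 0, 0, 0, 0], [-0.9, 0, 0, 0, 0, 0], [-1.2, 0, 0, 0, 0, 0], [-1.4, 0, 0, 0, 0, 0], [-1.4, 0, 0, 0, 0, 0]]
  ]
}}

```text
time: 10.95
position: [0.4595, -0.2104, 0.2445]
tool_rot: [0.725, 0.689, 0.0, 0.0]
ft_force: [0.9, -0.5, -1.8]
grip_width: 0.0258
grip_force: 40.0
```

Emit:
{"name": "move_arm", "arguments": {
  "commands": [
    [[0, 0, -1.0, 0, 0, 0], [0, 0, -1.9, 0, 0, 0], [0.3, 0, -2.0, 0, 0, 0], [1.4, 0, -2.0, 0, 0, 0], [2.5, 0, -2.0, 0, 0, 0], [3.6, 0, -2.0, 0, 0, 0], [4.7, 0, -2.0, 0, 0, 0], [5.4, 0, -2.0, 0, 0, 0], [5.525, 0, -1.9, 0, 0, 0], [5.525, 0, -1.0, 0, 0, 0], [5.525, 0, 0, 0, 0, 0], [5.525, 0, 0, 0, 0, 0]]
  ]
}}

```text
time: 12.45
position: [0.4688, 0.0111, 0.2416]
tool_rot: [0.724, 0.689, -0.002, -0.004]
ft_force: [-0.1, 1.2, -2.3]
grip_width: 0.0259
grip_force: 40.0
```

```bash
python3 - <<'E'
from rig import *
from h import *
state(get_obs());c=camera("side");
t=camera("top");np.savez("t6.npz",**t);o=get_obs();state(o)
d=np.array([.0488,.9988]);h=np.array([462.25,-154.0])
print("target no-go home",h+136*d, "now rel along,lat",(o["position"][:2]*1e3-h)@d,(o["position"][:2]*1e3-h)@[d[1],-d[0]])
a=cv2.resize(c["pixels"][170:290,190:340],(400,320));b=cv2.resize(t["pixels"][160:280,180:330],(400,320))
w=cv2.resize(camera("wrist")["pixels"],(400,300));im=np.zeros((620,800,3),np.uint8)[:600]
im[:300,:400]=a[:300];im[:300,400:]=b[:300];im[300:,:400]=w;cv2.imwrite("pics/m6.png",im)
E
```

```text
t12.45 pos [468.81  11.08 241.64] yaw 87.16 z [-0.0084  0.0017 -1.    ] F [-0.1  1.2 -2.3] M [-0.01 -0.11  0.  ] w 25.9 g 40.0
t12.55 pos [470.19  10.86 244.27] yaw 87.16 z [-1.4e-03  2.0e-04 -1.0e+00] F [ 0.4 -0.3 -1.4] M [ 0.06 -0.16 -0.01] w 25.3 g 40.0
target no-go home [468.8868 -18.1632] now rel along,lat 165.0543536792295 -0.11298003420644509
```

View pics/m6.png

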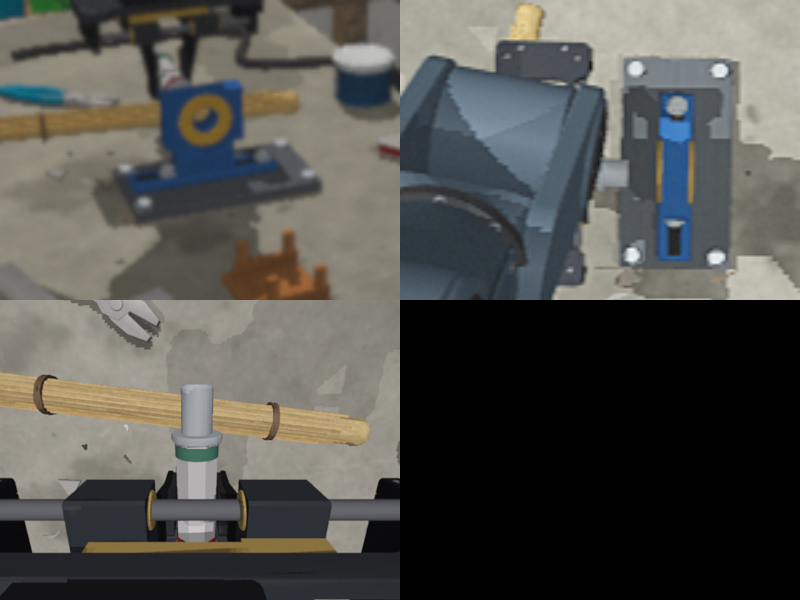

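The top view shows the no-go plug at about (614,172) in the mosaic, lined up with the brass flange (rows 142–203, centre 172.5). The go plug and bamboo are visible and clear in the wrist view. I'm checking the lateral fit by rays in the top view.

```bash
python3 - <<'E'
from h import *
c=np.load("t6.npz");im=c["pixels"];g=cv2.GaussianBlur(cv2.cvtColor(im,cv2.COLOR_BGR2GRAY).astype(float),(3,3),0)
for u in range(255,267): print(u,g[205:245,u].round().astype(int).tolist() if u in(258,262) else "",end=" ")
print()
for u in range(254,266):
    d=np.diff(g[205:245,u]);ups=d.argmax();dn=d.argmin();print(u,205.5+ups,205.5+dn,d[ups].round(),d[dn].round())
hsv=cv2.cvtColor(im,cv2.COLOR_BGR2HSV);br=((hsv[...,0]>12)&(hsv[...,0]<32)&(hsv[...,1]>120)).astype(np.uint8);br[:200]=0;br[250:]=0;br[:,:268]=0;br[:,300:]=0
n,l,s,ce=cv2.connectedComponentsWithStats(br)
for i in range(1,n):
    x,y,w,h,a=s[i];print(s[i],[(ray(c,x+w/2-.5,v,.08)*1e3).round(1)[:2].tolist() for v in(y-.5,y+h-.5)],[(ray(c,x+w/2-.5,v,.1)*1e3).round(1)[:2].tolist() for v in(y-.5,y+h-.5)])
W=cloud(c);m=np.zeros(br.shape,bool);m[215:235,252:268]=1;m&=(W[...,2]>.075);p=W[m]
for y in(-.075,-.07,-.065,-.06,-.055,-.05): 
    q=p[abs(p[:,1]-y)<.003]
    if len(q):print(y,len(q),q.min(0).round(4),q.max(0).round(4))
E
```

```text
255  256  257  258 [147, 148, 143, 145, 156, 165, 171, 174, 177, 179, 179, 181, 183, 175, 148, 129, 134, 147, 157, 164, 164, 160, 155, 147, 131, 110, 104, 107, 109, 111, 112, 110, 116, 139, 161, 166, 163, 161, 160, 160] 259  260  261  262 [150, 151, 152, 154, 154, 152, 144, 135, 130, 127, 125, 125, 127, 125, 119, 119, 130, 142, 151, 158, 161, 161, 157, 152, 135, 106, 88, 82, 81, 82, 84, 85, 85, 82, 87, 103, 108, 102, 98, 98] 263  264  265  266  
254 237.5 230.5 31.0 -10.0
255 237.5 230.5 32.0 -12.0
256 237.5 229.5 32.0 -13.0
257 237.5 218.5 30.0 -25.0
258 237.5 218.5 23.0 -26.0
259 238.5 218.5 28.0 -21.0
260 238.5 229.5 24.0 -20.0
261 239.5 229.5 24.0 -23.0
262 239.5 229.5 16.0 -29.0
263 219.5 229.5 22.0 -31.0
264 219.5 229.5 30.0 -24.0
265 219.5 229.5 19.0 -11.0
[282 204   1   1   1] [[510.8, -95.9], [508.5, -95.8]] [[508.5, -95.9], [506.2, -95.8]]
[276 213   2  23  29] [[490.6, -82.9], [438.5, -81.6]] [[488.7, -83.2], [437.6, -81.9]]
[289 213   1  23  23] [[489.8, -111.2], [437.8, -109.8]] [[487.9, -110.9], [436.8, -109.5]]
-0.055 28 [ 0.4537 -0.0567  0.0806] [ 0.4741 -0.052   0.3666]
-0.05 78 [ 0.4381 -0.0523  0.0819] [ 0.4743 -0.047   0.4003]
```

Alignment is within the recess's ±1.5 mm as far as the image can tell, and touch will confirm it: floor contact is expected 136 mm past home, face contact at 140 mm. I'm advancing in −x.

Emit:
{"name": "move_arm", "arguments": {
  "commands": [
    [[-0.1, 0, 0, 0, 0, 0], [-0.25, 0, 0, 0, 0, 0], [-0.4, 0, 0, 0, 0, 0], [-0.5, 0, 0, 0, 0, 0], [-0.54, 0, 0, 0, 0, 0], [-0.54, 0, 0, 0, 0, 0]]
  ]
}}

```text
time: 13.35
position: [0.4692, -0.0105, 0.2444]
tool_rot: [0.724, 0.689, -0.0, -0.0]
ft_force: [1.0, 0.3, -2.0]
grip_width: 0.0255
grip_force: 40.0
```

Emit:
{"name": "move_arm", "arguments": {
  "commands": [
    [[-0.02, 0, 0, 0, 0, 0], [-0.04, 0, 0, 0, 0, 0], [-0.06, 0, 0, 0, 0, 0]]
  ]
}}

```text
time: 13.72
position: [0.4691, -0.0127, 0.2444]
tool_rot: [0.724, 0.69, -0.0, -0.0]
ft_force: [1.0, -0.2, -2.2]
grip_width: 0.0252
grip_force: 40.0
```

Emit:
{"name": "move_arm", "arguments": {
  "commands": [
    [[-0.0125, 0, 0, 0, 0, 0], [-0.0125, 0, 0, 0, 0, 0]]
  ]
}}

```text
time: 13.98
position: [0.4691, -0.0133, 0.2445]
tool_rot: [0.724, 0.69, 0.0, 0.0]
ft_force: [0.1, -0.2, -2.4]
grip_width: 0.0252
grip_force: 40.0
```

Emit:
{"name": "move_arm", "arguments": {
  "commands": [
    [[-0.0125, 0, 0, 0, 0, 0], [-0.0125, 0, 0, 0, 0, 0]]
  ]
}}

```text
time: 14.22
position: [0.4691, -0.0138, 0.2445]
tool_rot: [0.724, 0.69, 0.0, 0.0]
ft_force: [0.1, -0.8, -2.0]
grip_width: 0.0253
grip_force: 40.0
```

Emit:
{"name": "move_arm", "arguments": {
  "commands": [
    [[-0.01, 0, 0, 0, 0, 0], [-0.01, 0, 0, 0, 0, 0]]
  ]
}}

```text
time: 14.48
position: [0.469, -0.0142, 0.2445]
tool_rot: [0.724, 0.69, 0.0, 0.0]
ft_force: [0.5, 0.3, -1.2]
grip_width: 0.0254
grip_force: 40.0
```

Emit:
{"name": "move_arm", "arguments": {
  "commands": [
    [[-0.01, 0, 0, 0, 0, 0], [-0.01, 0, 0, 0, 0, 0]]
  ]
}}

```text
time: 14.72
position: [0.469, -0.0146, 0.2445]
tool_rot: [0.724, 0.69, 0.0, 0.0]
ft_force: [0.6, 0.3, -2.8]
grip_width: 0.0255
grip_force: 40.0
```

Emit:
{"name": "move_arm", "arguments": {
  "commands": [
    [[-0.01, 0, 0, 0, 0, 0], [-0.01, 0, 0, 0, 0, 0]]
  ]
}}

```text
time: 14.98
position: [0.469, -0.015, 0.2444]
tool_rot: [0.724, 0.69, -0.0, 0.0]
ft_force: [-0.8, 0.4, -2.0]
grip_width: 0.0253
grip_force: 40.0
```

Emit:
{"name": "move_arm", "arguments": {
  "commands": [
    [[-0.01, 0, 0, 0, 0, 0], [-0.01, 0, 0, 0, 0, 0]]
  ]
}}

```text
time: 15.22
position: [0.469, -0.0154, 0.2445]
tool_rot: [0.724, 0.69, -0.0, 0.0]
ft_force: [0.2, -0.5, -1.9]
grip_width: 0.0255
grip_force: 40.0
```

Emit:
{"name": "move_arm", "arguments": {
  "commands": [
    [[-0.0125, 0, 0, 0, 0, 0], [-0.025, 0, 0, 0, 0, 0]]
  ]
}}

```text
time: 15.48
position: [0.469, -0.0164, 0.2445]
tool_rot: [0.724, 0.69, 0.0, 0.0]
ft_force: [0.6, -0.6, -2.1]
grip_width: 0.0254
grip_force: 40.0
```

Emit:
{"name": "move_arm", "arguments": {
  "commands": [
    [[-0.0125, 0, 0, 0, 0, 0], [-0.025, 0, 0, 0, 0, 0]]
  ]
}}

```text
time: 15.72
position: [0.4689, -0.0174, 0.2444]
tool_rot: [0.724, 0.69, -0.0, -0.0]
ft_force: [0.4, -0.4, -2.6]
grip_width: 0.0253
grip_force: 40.0
```

Emit:
{"name": "move_arm", "arguments": {
  "commands": [
    [[-0.01, 0, 0, 0, 0, 0], [-0.01, 0, 0, 0, 0, 0]]
  ]
}}

```text
time: 15.98
position: [0.4689, -0.0178, 0.2444]
tool_rot: [0.724, 0.69, 0.0, -0.0]
ft_force: [0.4, 1.4, -3.2]
grip_width: 0.0258
grip_force: 40.0
```

Emit:
{"name": "move_arm", "arguments": {
  "commands": [
    [[-0.01, 0, 0, 0, 0, 0], [-0.01, 0, 0, 0, 0, 0]]
  ]
}}

```text
time: 16.23
position: [0.4688, -0.0181, 0.2445]
tool_rot: [0.724, 0.69, 0.0, 0.0]
ft_force: [1.0, 0.3, -2.1]
grip_width: 0.0257
grip_force: 40.0
```

Emit:
{"name": "move_arm", "arguments": {
  "commands": [
    [[-0.0075, 0, 0, 0, 0, 0], [-0.0075, 0, 0, 0, 0, 0]]
  ]
}}

```text
time: 16.48
position: [0.4688, -0.0184, 0.2445]
tool_rot: [0.724, 0.69, 0.0, -0.0]
ft_force: [-0.2, -0.2, -2.9]
grip_width: 0.0256
grip_force: 40.0
```

Emit:
{"name": "move_arm", "arguments": {
  "commands": [
    [[-0.0075, 0, 0, 0, 0, 0], [-0.0075, 0, 0, 0, 0, 0]]
  ]
}}

```text
time: 16.73
position: [0.4688, -0.0185, 0.2445]
tool_rot: [0.724, 0.69, 0.0, -0.0]
ft_force: [-0.0, 2.9, -0.7]
grip_width: 0.0255
grip_force: 40.0
```

Contact at the expected depth (the floor, 136 mm past home). I'm building up to about 7 N.

Emit:
{"name": "move_arm", "arguments": {
  "commands": [
    [[-0.006, 0, 0, 0, 0, 0], [-0.006, 0, 0, 0, 0, 0]]
  ]
}}

```text
time: 16.98
position: [0.4687, -0.0186, 0.2444]
tool_rot: [0.724, 0.689, 0.0, -0.0]
ft_force: [1.1, 5.0, -1.6]
grip_width: 0.0255
grip_force: 40.0
```

Emit:
{"name": "move_arm", "arguments": {
  "commands": [
    [[-0.005, 0, 0, 0, 0, 0], [-0.005, 0, 0, 0, 0, 0]]
  ]
}}

```text
time: 17.23
position: [0.4687, -0.0187, 0.2445]
tool_rot: [0.724, 0.689, 0.0, -0.0]
ft_force: [1.2, 5.5, -1.5]
grip_width: 0.0256
grip_force: 40.0
```

Emit:
{"name": "move_arm", "arguments": {
  "commands": [
    [[0, 0, 0, 0, 0, 0], [0, 0, 0, 0, 0, 0], [0, 0, 0, 0, 0, 0], [0, 0, 0, 0, 0, 0]]
  ]
}}

```text
time: 17.73
position: [0.4687, -0.0187, 0.2445]
tool_rot: [0.724, 0.689, 0.0, -0.0]
ft_force: [1.7, 5.9, -2.0]
grip_width: 0.0254
grip_force: 40.0
```

Emit:
{"name": "move_arm", "arguments": {
  "commands": [
    [[0, 0, 0, 0, 0, 0], [0, 0, 0, 0, 0, 0], [0, 0, 0, 0, 0, 0], [0, 0, 0, 0, 0, 0], [0, 0, 0, 0, 0, 0], [0, 0, 0, 0, 0, 0], [0, 0, 0, 0, 0, 0], [0, 0, 0, 0, 0, 0]]
  ]
}}

```text
time: 18.73
position: [0.4687, -0.0187, 0.2445]
tool_rot: [0.724, 0.689, 0.0, -0.0]
ft_force: [1.5, 5.3, -1.2]
grip_width: 0.026
grip_force: 40.0
```

```bash
python3 - <<'E'
from rig import *
from h import *
o=get_obs();state(o);print(o["q"])
E
```

```text
t18.73 pos [468.73 -18.7  244.46] yaw 87.17 z [-1.e-04  8.e-04 -1.e+00] F [ 1.5  5.3 -1.2] M [ 0.94 -0.33  0.08] w 26.0 g 40.0
[-2.78964163e-01  6.06238151e-01  1.95139877e+00  1.40677415e-03
  5.84268430e-01 -2.30822485e-01]
```

Pressed at about 5.5 N for 1.7 s and refused at the recess floor. I'm withdrawing and going back over the block.

Emit:
{"name": "move_arm", "arguments": {
  "commands": [
    [[0.02, 0, 0, 0, 0, 0], [0.1, 0, 0, 0, 0, 0], [0.3, 0, 0, 0, 0, 0], [0.7, 0, 0, 0, 0, 0], [1.0, 0, 0, 0, 0, 0], [1.0, 0, -1.0, 0, 0, 0], [1.0, 0, -2.0, 0, 0, 0], [1.0, 0, -2.0, 0, 0, 0]]
  ]
}}

```text
time: 19.73
position: [0.4716, 0.0215, 0.3269]
tool_rot: [0.724, 0.69, 0.002, 0.003]
ft_force: [-0.4, -0.6, -3.1]
grip_width: 0.0253
grip_force: 40.0
```

```bash
python3 - <<'E'
from rig import *
from h import *
o=get_obs();state(o);print(plan(o,[.454,-.3173,.260],91.6))
E
```

```text
t19.73 pos [471.55  21.52 326.9 ] yaw 87.26 z [ 0.0067 -0.0013 -1.    ] F [-0.4 -0.6 -3.1] M [-0.05 -0.1  -0.05] w 25.3 g 40.0
[-8.4801e+00 -4.5100e-02  1.6808e+00  6.7000e-03  1.3000e-03 -7.5700e-02]
```

Emit:
{"name": "move_arm", "arguments": {
  "commands": [
    [[-1.4, 0, 0, 0, 0, 0], [-2.8, 0, 0, 0, 0, 0], [-4.2, 0, 0, 0, 0, 0], [-5.6, 0, 0, 0, 0, -0.03], [-7.0, 0, 0, 0, 0, -0.076], [-8.1, -0.02, 0.3, 0, 0, -0.076], [-8.46, -0.02, 1.0, 0, 0, -0.076], [-8.46, -0.02, 1.6, 0, 0, -0.076], [-8.46, -0.02, 1.6, 0, 0, -0.076], [-8.46, -0.02, 1.6, 0, 0, -0.076], [-8.46, -0.02, 1.6, 0, 0, -0.076]]
  ]
}}

```text
time: 21.1
position: [0.4538, -0.317, 0.2613]
tool_rot: [0.697, 0.717, -0.0, 0.001]
ft_force: [-0.0, 0.0, -2.6]
grip_width: 0.0253
grip_force: 40.0
```

```bash
python3 - <<'E'
from rig import *
from h import *
c=camera("wrist");o=get_obs();state(o);print(plan(o,[.4538,-.3173,.207],91.6))
cv2.imwrite("pics/w7.png",c["pixels"])
W=cloud(c);p=W[np.isfinite(W).all(-1)&(abs(W[...,0]-.454)<.035)&(abs(W[...,1]+.317)<.06)]
for lo,hi in((.04,.054),):
    for y in(-.35,-.347,-.344,-.29,-.287,-.284):
        q=p[(abs(p[:,1]-y)<.0015)&(p[:,2]>lo)&(p[:,2]<hi)]
        if len(q):print(y,len(q),q[:,0].min(),q[:,0].max(),np.sort(q[:,0])[::max(1,len(q)//8)].round(4))
E
```

```text
t21.15 pos [ 453.78 -317.    261.38] yaw 91.59 z [ 0.0013 -0.0014 -1.    ] F [ 0.3  0.2 -2.6] M [ 0.01 -0.1   0.  ] w 25.4 g 40.0
[-5.5000e-03 -1.4000e-03  1.3596e+00  1.2000e-03  1.4000e-03 -2.0000e-04]
-0.29 7 0.4272516985917864 0.4303881783436332 [0.4273 0.4273 0.4281 0.4286 0.4291 0.4297 0.4304]
-0.287 57 0.42733581070708115 0.4793675746446902 [0.4273 0.428  0.4291 0.4299 0.4305 0.4764 0.4774 0.4785 0.4794]
-0.284 96 0.42721801715810176 0.47960999380137026 [0.4272 0.4287 0.43   0.4311 0.4342 0.4753 0.4766 0.4783]
```

View pics/w7.png

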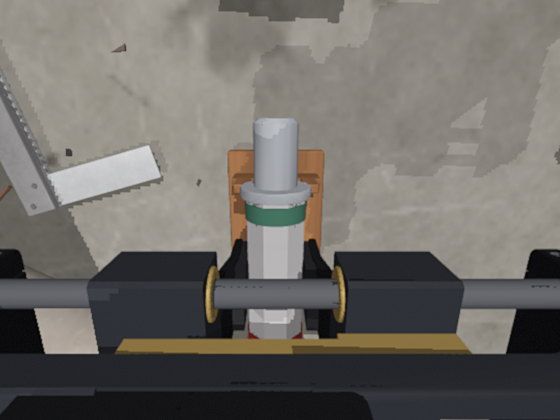

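The gauge hangs centred over the rest: plug at u 275, base u 229–323 (centre 276), upright centre x = 453.4. I'm lowering it gently.

Emit:
{"name": "move_arm", "arguments": {
  "commands": [
    [[0, 0, 0.5, 0, 0, 0], [0, 0, 0.9, 0, 0, 0], [0, 0, 1.15, 0, 0, 0], [0, 0, 1.28, 0, 0, 0], [0, 0, 1.33, 0, 0, 0], [0, 0, 1.33, 0, 0, 0]]
  ]
}}

```text
time: 21.9
position: [0.4535, -0.3173, 0.2074]
tool_rot: [0.697, 0.717, -0.0, 0.0]
ft_force: [-0.2, 0.1, -2.5]
grip_width: 0.0254
grip_force: 40.0
```

Emit:
{"name": "move_arm", "arguments": {
  "commands": [
    [[0, 0, 0.012, 0, 0, 0], [0, 0, 0.025, 0, 0, 0]]
  ]
}}

```text
time: 22.15
position: [0.4535, -0.3173, 0.2066]
tool_rot: [0.697, 0.717, -0.0, 0.0]
ft_force: [0.4, 0.5, 3.8]
grip_width: 0.0255
grip_force: 40.0
```

Emit:
{"name": "move_arm", "arguments": {
  "commands": [
    [[0, 0, 0, 0, 0, 0], [0, 0, 0, 0, 0, 0], [0, 0, 0, 0, 0, 0], [0, 0, 0, 0, 0, 0]]
  ],
  "claw": -0.3
}}

```text
time: 22.65
position: [0.4534, -0.3172, 0.2063]
tool_rot: [0.697, 0.717, 0.0, 0.0]
ft_force: [-0.8, -0.1, -1.2]
grip_width: 0.0541
grip_force: 0.0
```

Emit:
{"name": "move_arm", "arguments": {
  "commands": [
    [[0, 0, -0.4, 0, 0, 0], [0, 0, -1.2, 0, 0, 0], [0, 0, -2.4, 0, 0, 0], [0, 0, -3.2, 0, 0, 0], [0, 0, -3.2, 0, 0, 0], [0, 0, -3.2, 0, 0, 0]]
  ]
}}

```text
time: 23.4
position: [0.453, -0.3168, 0.3344]
tool_rot: [0.697, 0.717, 0.0, -0.0]
ft_force: [-0.8, 0.7, 0.2]
grip_width: 0.0563
grip_force: 0.0
```

```bash
python3 - <<'E'
from rig import *
from h import *
state(get_obs());c=camera("wrist");W=cloud(c);z=W[...,2]
B=np.zeros(z.shape,bool);B[90:275,235:325]=1
p=W[B&(z>.044)&(z<.07)]
for y in np.arange(-.385,-.235,.01):
    s=p[abs(p[:,1]-y)<.0025]
    if len(s)>8: print((np.array([y,s[:,0].min(),s[:,0].max(),s[:,2].max()])*1e3).round(1))
E
```

```text
t23.40 pos [ 453.04 -316.83  334.36] yaw 91.55 z [-3.e-04  3.e-04 -1.e+00] F [-0.8  0.7  0.2] M [-0.01 -0.11 -0.04] w 56.3 g 0.0
[-375.   444.   466.2   56.2]
[-365.   440.3  465.8   57.7]
[-355.   440.9  470.    58.7]
[-345.   429.3  481.8   56.9]
[-335.   441.6  466.2   57. ]
[-325.   441.4  465.8   56.9]
[-315.   440.3  466.3   56.9]
[-305.   440.1  465.9   56.8]
[-295.   440.   465.5   56.7]
[-285.   427.3  479.3   57.9]
[-275.   436.2  468.1   59.9]
[-265.   442.8  461.8   53.6]
[-255.   442.6  461.5   53.8]
[-245.   442.4  461.1   53.9]
```

The gauge lies level in both notches, at the same height and place as at the start. Handing in.

```bash
python3 -c "
from rig import *
print(hand_in())"
```

```text
the job is handed in; nothing more can be done
None
```

The bore check is complete and handed in at about 23 s: the go end seated at about 5 N, the no-go end was refused at the recess floor at about 5.5 N for 1.7 s, and the gauge is back in both notches of the rest and released.

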